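# Find the comb clip that meshes with the drainer's threaded bar

### The arm

A 6-joint arm with a two-finger parallel gripper is mounted at the origin on the work surface. World frame = base frame: x ahead of the robot, y to its left, z up, the work surface at z = 0. Lengths are in mm, angles in rad, forces in N, time in s.
With the tool pointing down it reaches from about 325 to 775 mm from the base axis. Payload 5.5 kg.
Tool frame: the origin (TCP) lies on the centre line of the jaws, within the pads' length; the fingertips stand 11 mm ahead of it and the grasp point (between the pads) lies 8 mm behind it; z points along the fingers, y is the line along which they close (so a half turn about z gives the same grasp; the last joint's range is limited). The gripper opens to 88 mm and grips with 3 to 60 N. Pads are 20 mm wide; open, the fingers measure 115 mm over their backs; the gripper's body (75 mm by 178 mm) begins 61 mm behind the grasp point.
Start: joints at [1.159, 0.091, 1.231, -0, 1.82, -0.057], TCP at [208.447, 562.642, 233.631] pointing down, gripper open.
Joint ranges: [-2.87, 2.87], [-0.86, 2.18], [0.17, 2.46], [-1.51, 4.65], [0.06, 2.69], [-2.65, 2.65]. Speed limits (rad/s): [2.57, 2.57, 3.01, 3.14, 3.14, 3.14].

### API

Orientations are given as a rotation vector (axis times angle).
In Python, from rig import get_obs, vision, env, models gives the robot as it stands.
- The arm moves only by the tool arm_command, never from a script. Its argument "steps" is a list of rows, each a list of 5 numbers: the finger opening in m, from 0 to 0.0878, then the shift along the tool's x, y, z in m, then the turn about the tool's z in rad. A call has 1 to 10 rows; each row is the pose to reach, as a shift and turn from the pose commanded when the call began, along the tool's axes at that moment; what a row does not reach only later rows make up. A row lasts 1/12 s, in which the tool goes at most 41.7 mm and 7.16 degrees, less where a joint would pass 70% of its speed; a pose out of reach is approached as far as the arm can. A call with a gripper value outside its range is refused whole. The fingers move at their own pace and stop on an object; "force" is the grip in N (left out, the last holds). Time passes only in rows, so rows that repeat a pose let the fingers close. It gives the time, the measured TCP pose, the force, the opening and the grip force at its end, in the units of the state.
- get_obs(): the state, without advancing time (a new reading comes with each control period).
- vision.capture(name): name is "scene" or "side" or "wrist"; returns the picture (400x640x3 uint8, red, green, blue); there is no depth.
- vision.camera_info(name): a dict with "vfov" (degrees; the focal length in pixels is half the picture's height over the tangent of half this angle, whatever the lens; pixels are square), "cx", "cy" (the principal point, pixels), "extrinsics" (4x4, takes a point from world to camera coordinates). Camera axes: x right, y up, looking along -z (the intrinsics and any distortion apply to the point x, -y, -z); pixel columns grow to the right and rows downward; lengths in mm; the calibration is good to about 2 mm. A picture is of the moment at which its call begins: read the wrist's pose just before it. camera_info takes no time and is no camera call; for the wrist camera it gives the pose at the moment of the call.
- env.hand_in(): hands the job in; it is judged then, once.
Trained networks look in the newest picture that a camera, given by its name, has taken for a name from the list of things; names that differ only in an ending like _2 or _b are one class to them, and where a whole thing is asked for, a point or a joint stands for the part that bears it (a point fixed in the world has none). Each returns a list of dicts, best first, with "p" (0 to 1); they miss things now and then, are a little off and sometimes report something else, mostly with a low value. They report only what shows in the picture. A call takes as long as a camera call. They do not tell look-alikes from the thing itself.
- models.recognise(camera, label): "uv" ([column, row] in pixels, amid what is visible of it).
- models.landmark_of(camera, label): "uv" ([column, row] in pixels: a listed point, or the origin of a listed thing).
The state is a dict: "clock": time; "joint_pos": joint angles; "dq": joint speeds; "effort": joint torques, N m; "tcp_pos": TCP position; "ee_rot": TCP orientation; "wrist_force": force on the tool from outside, world axes, zero at the start; "ft_torque": the same for the moment, N m; "width": finger opening in mm; "grasp_force": force on a finger pad.
Only numpy, scipy, OpenCV 4.12 (cv2) and the standard library are available. Lean on these libraries where they do the work, as an engineer would, in place of code of your own. Each camera call takes 0.05 s, during which the arm holds its last target. There are 200 camera calls.

### The job

The dish drainer's sliding lid is stopped by a comb clip that drops over the threaded bar nearest the robot (the two farther ones are spares), but the three clips standing on the plank have different tooth pitches. Mesh them one by one against the middle of that bar, feeling along it gently (never pressing harder than about 25 N), and leave the one that fits fully seated there, level and let go; the clips that do not fit must end up standing on their teeth on the plank, and everything else stays where it is.

Things in the scene. Friction and masses are not known exactly. Their poses are not given: they have to be found in the camera images.
- drainer: fixed black plastic crate drainer, turned up to 11 degrees. Origin on the plank under the front threaded bar's middle; bar along y. The crate (360 x 330 mm, 120 high, ladle and lid to 135, plate to 180 mm) lies at y = 150 to 480 mm. Bar posts 66 mm high, 14 thick at y = -108 and 108. Two spare bars lie parallel at x = 170 and 230 mm.
- seat (a point): middle of the front threaded bar (nearest the robot), on its axis, 50 mm above the plank; y along the bar, z up. The fitting comb, fully down, back plate on crests and side rails, has its origin 2 mm above this point; with teeth riding on the crests it stands 10 to 14 mm higher. It fits somewhere within 9 mm of the middle along y, again every pitch, with 1 to 1.5 mm of play along the bar and 1.5 mm across.
- comb_a: loose aluminium comb clip, 84 mm long (own y), 52 wide (x), 53 high; stands on its teeth. Origin: centre of the underside, at the tooth tips; z up. Grip tab on top: 12 mm thick (x), 40 long (y), from 22 to 53 mm up, centred. Back plate 16 to 22 mm up. Below, two rows (x = -12 and 12 mm) of five teeth 16 mm long that straddle the bar's core. Same when turned half a turn.
- comb_b: second comb clip, like comb_a but with another tooth pitch. The three combs' pitches along y are 11, 14 and 17 mm (teeth 3, 6 and 9 mm thick); which comb has which is not told. A wrong pitch cannot enter the thread: its teeth stay up on the crests wherever it is slid. Mass of each comb 60 to 130 g.
- comb_c: third comb clip, like comb_a but with another tooth pitch (see comb_b).
- bar_1: one of three fixed, level steel threaded bars, 232 mm long, origin at its middle on the axis, axis along own y. Core 16 mm, thread 36 mm outside diameter over the middle 150 mm, crests 5 mm thick at the top, 6 at the root. Pitch 11, 14 or 17 mm, another for each bar; which is not told. Any of the three may be in the front place.
- bar_2: second threaded bar, like bar_1 with another pitch. How far a bar is screwed round is not told, so its crests may lie anywhere along y within half a pitch of the origin; a bar does not turn. It sits in rubber bushes and gives 1 mm per 3.5 N pressed down and 1 mm per 5 N along its axis, springing back.
- bar_3: third threaded bar, like bar_1 with another pitch (see bar_1 and bar_2). On each bar two flat black rails, 6 mm wide, run along it at x = -22 and 22 mm, their tops 17.5 mm above its axis, joined by cross pieces at y = -97 and 97 mm; they give with the bar and keep a seated comb from tipping sideways.
- cup_1: loose blue plastic cup in the crate, 74 mm wide, 85 mm high, origin at its foot; leave alone
- cup_2: loose blue plastic cup on the plank, 74 mm wide, 85 mm high, origin at its foot; leave alone
- saucepan: loose aluminium saucepan in the crate, 140 mm wide, 100 mm high, long handle towards own -x rising to 165 mm above the plank; leave alone
- brush: loose brush lying on the plank along own x; leave alone
- soap: loose bar of soap on the plank, 80 x 50 x 28 mm; leave alone
- spoon: loose spoon lying on the plank along own x; leave alone
- detergent: loose plastic bottle on the plank, 64 mm wide, 190 mm high; leave alone
Mind the look-alikes: they are no part of the job. What is shaped like the comb_c but purple or turquoise is not meant.

How it is judged (in metres and radians):
On the way:
1. a comb is brought into touch with a threaded bar ((contact force between any of comb_a, comb_b, comb_c and bar_1 above 0.5 N or contact force between any of comb_a, comb_b, comb_c and bar_2 above 0.5 N or contact force between any of comb_a, comb_b, comb_c and bar_3 above 0.5 N)), for 0.1 s.
At the end, for the whole second after the job is handed in: One comb is fully down on the front bar: under 6 mm above its axis, within 5 mm sideways, 25 mm of the middle, 0.08 rad of its line, level to 0.06 rad, at rest and let go. The others stand on their teeth on the plank (origin under 6 mm, tilt under 0.1 rad), at rest ((((z of comb_a in the frame of seat between -0.004 and 0.006 m and x of comb_a in the frame of seat between -0.005 and 0.005 m and y of comb_a in the frame of seat between -0.025 and 0.025 m and angle between the y axis of comb_a and the y axis of seat, either way round below 0.08 rad and angle between comb_a's own z axis and vertical below 0.06 rad and linear speed of comb_a below 0.02 m/s) and (height (world z) of comb_b between -0.004 and 0.006 m and angle between comb_b's own z axis and vertical below 0.1 rad and linear speed of comb_b below 0.02 m/s) and (height (world z) of comb_c between -0.004 and 0.006 m and angle between comb_c's own z axis and vertical below 0.1 rad and linear speed of comb_c below 0.02 m/s)) or ((z of comb_b in the frame of seat between -0.004 and 0.006 m and x of comb_b in the frame of seat between -0.005 and 0.005 m and y of comb_b in the frame of seat between -0.025 and 0.025 m and angle between the y axis of comb_b and the y axis of seat, either way round below 0.08 rad and angle between comb_b's own z axis and vertical below 0.06 rad and linear speed of comb_b below 0.02 m/s) and (height (world z) of comb_a between -0.004 and 0.006 m and angle between comb_a's own z axis and vertical below 0.1 rad and linear speed of comb_a below 0.02 m/s) and (height (world z) of comb_c between -0.004 and 0.006 m and angle between comb_c's own z axis and vertical below 0.1 rad and linear speed of comb_c below 0.02 m/s)) or ((z of comb_c in the frame of seat between -0.004 and 0.006 m and x of comb_c in the frame of seat between -0.005 and 0.005 m and y of comb_c in the frame of seat between -0.025 and 0.025 m and angle between the y axis of comb_c and the y axis of seat, either way round below 0.08 rad and angle between comb_c's own z axis and vertical below 0.06 rad and linear speed of comb_c below 0.02 m/s) and (height (world z) of comb_a between -0.004 and 0.006 m and angle between comb_a's own z axis and vertical below 0.1 rad and linear speed of comb_a below 0.02 m/s) and (height (world z) of comb_b between -0.004 and 0.006 m and angle between comb_b's own z axis and vertical below 0.1 rad and linear speed of comb_b below 0.02 m/s)))); the robot touches nothing.
It fails at once if a comb is forced against a threaded bar or the drainer with more than 30 N (contact force between any of comb_a, comb_b, comb_c and bar_1 above 30 N or contact force between any of comb_a, comb_b, comb_c and bar_2 above 30 N or contact force between any of comb_a, comb_b, comb_c and bar_3 above 30 N or contact force between any of comb_a, comb_b, comb_c and drainer above 30 N).
It fails at once if a bystander is pushed more than 30 mm away (distance of any of cup_1, cup_2, saucepan, brush, soap, spoon, detergent from where it was at the start of the episode above 0.03 m).
It also fails if it takes over 72 s, if anything falls off the work surface, if the arm or the gripper's body presses on something with over 40 N, if the wrist force passes 120 N, or if a joint passes its speed limit or range.

## Working session

There is one attempt and no reset: what is moved stays moved. The work goes in short steps, Python scripts to look and compute and a tool call to move; the robot and the scene stay as the last step left them, time stands still between calls to the robot, and variables do not carry over. Pictures are saved under pics/ and viewed, at most 10 in all, crops included, and the job is handed in when it is done.

Besides the shell and the picture viewer there is one more tool, called after "Request:" by a JSON object that holds its "method" and its "body", one argument or row to a line. arm_command: Moves the arm, as the interface text tells. Its arguments: {"type":"object","properties":{"steps":{"type":"array"},"force":{"type":"number"}},"required":["steps"]}

```bash
mkdir -p pics; ls; cat > h.py <<'E'
import numpy as np, cv2
from rig import get_obs, vision, env, models
def cam(n):
    i=vision.camera_info(n); return i
def ray(n,uv,i=None):
    i=i or cam(n); f=200/np.tan(np.radians(i['vfov'])/2)
    E=np.array(i['extrinsics']); d=np.array([(uv[0]-i['cx'])/f,-(uv[1]-i['cy'])/f,-1])
    R=E[:3,:3]; return -R.T@E[:3,3], R.T@d
def at(n,uv,z,i=None):
    o,d=ray(n,uv,i); return o+d*(z-o[2])/d[2]
def proj(n,p,i=None):
    i=i or cam(n); f=200/np.tan(np.radians(i['vfov'])/2)
    E=np.array(i['extrinsics']); q=E[:3,:3]@np.array(p)+E[:3,3]
    return np.array([i['cx']+f*q[0]/-q[2], i['cy']-f*q[1]/-q[2]])
def save(n,k):
    im=vision.capture(n); cv2.imwrite(f'pics/{k}.png',im[...,::-1]); return im
E
python3 - <<'E'
from h import *
print({k:v for k,v in get_obs().items()})
ims=[]
for n in('scene','side'):
    i=cam(n); print(n,{k:(np.round(v,3).tolist() if k=='extrinsics' else v) for k,v in i.items()})
    ims.append(save(n,n+'0'))
    for l in('comb_a','seat','bar_1','drainer'):
        for f in(models.recognise,models.landmark_of):
            try: print(n,l,f.__name__,[(np.round(r['uv']).tolist(),round(r['p'],2)) for r in f(n,l)][:7])
            except Exception as e: print(n,l,e)
E
```

```text
pics
{'clock': 0.0, 'joint_pos': array([ 1.15926729e+00,  9.18460489e-02,  1.23185994e+00, -2.90401963e-05,
        1.81979614e+00, -5.67289426e-02]), 'dq': array([ 0.00026722,  0.00125289,  0.00105585,  0.00091992, -0.00161557,
       -0.00046622]), 'effort': array([-7.77066434e-04, -4.46459985e+01, -4.06449366e+01,  6.98162871e-02,
        2.94186955e-02, -1.55636130e-04]), 'tcp_pos': array([208.36014467, 562.37100549, 232.52917873]), 'ee_rot': array([-5.54337518e-01, -3.09187558e+00,  2.92744311e-03]), 'wrist_force': array([ 0.69639177,  0.73132447, -0.08206844]), 'ft_torque': array([0.0234124 , 0.04141754, 0.0225317 ]), 'grasp_force': 0.0, 'width': 87.94447219903387}
scene {'vfov': 43.801571049208576, 'cx': 318.5121504767747, 'cy': 195.67387222808804, 'extrinsics': [[-0.883, 0.469, -0.013, 450.498], [-0.307, -0.556, 0.773, 86.408], [0.356, 0.686, 0.635, -1911.258], [0.0, 0.0, 0.0, 1.0]]}
scene comb_a call [([279.0, 181.0], 0.79), ([377.0, 211.0], 0.74), ([353.0, 140.0], 0.71), ([315.0, 168.0], 0.61), ([317.0, 128.0], 0.57), ([281.0, 156.0], 0.54), ([344.0, 165.0], 0.47)]
scene co
[... 814 characters left out ...]
ll [([303.0, 273.0], 0.94), ([262.0, 384.0], 0.92), ([336.0, 318.0], 0.85), ([352.0, 263.0], 0.76), ([252.0, 190.0], 0.76), ([213.0, 323.0], 0.56), ([328.0, 174.0], 0.37)]
side comb_a call [([216.0, 323.0], 0.89), ([251.0, 194.0], 0.88), ([351.0, 262.0], 0.87), ([254.0, 281.0], 0.8), ([260.0, 385.0], 0.75), ([339.0, 318.0], 0.71), ([304.0, 276.0], 0.7)]
side seat call [([315.0, 126.0], 0.71)]
side seat call []
side bar_1 call [([329.0, 176.0], 0.89), ([378.0, 164.0], 0.77), ([401.0, 161.0], 0.72), ([316.0, 129.0], 0.52)]
side bar_1 call [([378.0, 163.0], 0.9), ([327.0, 177.0], 0.84), ([395.0, 163.0], 0.82)]
side drainer call [([314.0, 130.0], 0.98)]
side drainer call [([328.0, 191.0], 0.74)]
```

```bash
python3 - <<'E'
from h import *
a=cv2.imread('pics/side0.png');b=cv2.imread('pics/scene0.png')
cv2.imwrite('pics/side0z.png',cv2.resize(a[120:400,150:470],None,fx=2.1,fy=2.1,interpolation=3))
for n,z,L in(('side',0,[(216,323),(251,194),(351,262),(254,281),(260,385),(339,318),(304,276)]),('side',50,[(327,177),(378,163),(395,163)]),
 ('scene',0,[(314,132),(378,218),(351,144),(345,168),(284,159),(281,188),(313,177)]),('scene',50,[(317,221),(272,247),(254,255)])):
    for u in L: print(n,u,at(n,u,z).round().tolist())
E
```

```text
side (216, 323) [188.0, -299.0, 0.0]
side (251, 194) [323.0, 108.0, -0.0]
side (351, 262) [561.0, -196.0, 0.0]
side (254, 281) [294.0, -201.0, 0.0]
side (260, 385) [274.0, -468.0, 0.0]
side (339, 318) [487.0, -349.0, 0.0]
side (304, 276) [426.0, -213.0, 0.0]
side (327, 177) [559.0, 85.0, 50.0]
side (378, 163) [732.0, 113.0, 50.0]
side (395, 163) [784.0, 102.0, 50.0]
scene (314, 132) [272.0, -490.0, 0.0]
scene (378, 218) [336.0, 109.0, 0.0]
scene (351, 144) [180.0, -332.0, 0.0]
scene (345, 168) [288.0, -198.0, 0.0]
scene (284, 159) [471.0, -369.0, 0.0]
scene (281, 188) [560.0, -205.0, 0.0]
scene (313, 177) [424.0, -207.0, 0.0]
scene (317, 221) [552.0, 70.0, 50.0]
scene (272, 247) [731.0, 108.0, 50.0]
scene (254, 255) [793.0, 113.0, 50.0]
```

View pics/side0z.png

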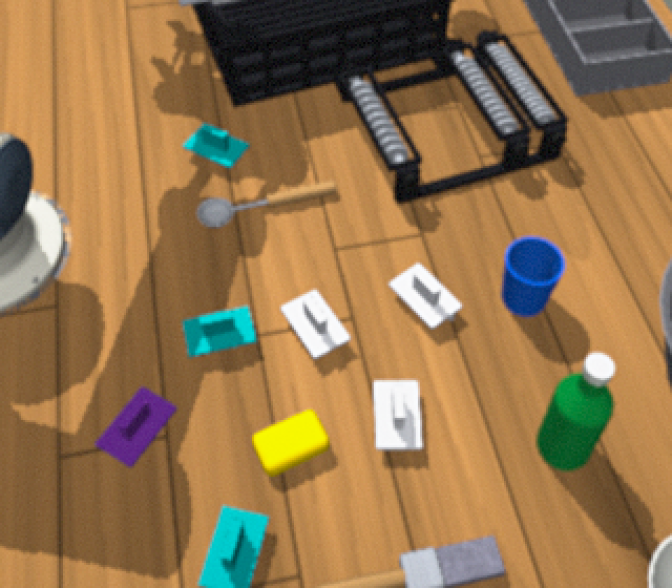

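View pics/scene0.png

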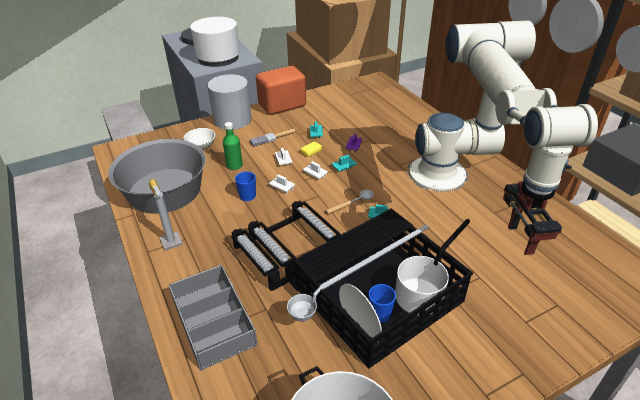

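The combs wanted are the three bare aluminium ones, at side pixels (304,276), (351,262) and (339,318), near (425,-210), (560,-200) and (480,-360). The look-alikes are turquoise at (251,194), (254,281) and (260,385), and purple at (216,323). The front bar is at side (327,177), near (556,78).

```bash
cat >> h.py <<'E'
from scipy.spatial.transform import Rotation as Ro
def yaw():  # direction of tool x in world
    R=Ro.from_rotvec(get_obs()['ee_rot']).as_matrix(); return np.degrees(np.arctan2(R[1,0],R[0,0])),R
def go(p,yw,p0=None,y0=None):
    """shift along the tool axes & turn to reach world p (mm), tool-x yaw yw (deg, mod 180 nearest)"""
    o=get_obs(); y,R=yaw()
    if p0 is None: p0=o['tcp_pos']
    if y0 is not None: y=y0; c,s=np.cos(np.radians(y)),np.sin(np.radians(y)); R=np.array([[c,s,0],[s,-c,0],[0,0,-1]])
    d=R.T@(np.array(p)-p0); t=(yw-y+90)%180-90
    print('shift m',(d/1000).round(4).tolist(),'turn about tool z rad',round(-np.radians(t),4),'alt',round(-np.radians(t-np.sign(t)*180),4),'| yaw now',round(y,2),'tcp',np.round(o['tcp_pos'],1).tolist(),'j6',round(o['joint_pos'][5],2))
E
python3 - <<'E'
from h import *
print(yaw())
i=cam('wrist');E=np.array(i['extrinsics']);o=get_obs();R=yaw()[1]
C=-E[:3,:3].T@E[:3,3];print(i['vfov'],i['cx'],i['cy'],'cam in tool',R.T@(C-o['tcp_pos']),'cam axes in tool',(R.T@E[:3,:3].T).round(3).tolist())
im=cv2.imread('pics/side0.png');hsv=cv2.cvtColor(im,cv2.COLOR_BGR2HSV)
m=((hsv[...,1]<60)&(hsv[...,2]>150)).astype(np.uint8)
n,l,st,c=cv2.connectedComponentsWithStats(m)
for k in range(1,n):
    if 150<st[k,4]<1500 and 240<c[k,0]<400 and c[k,1]>230:
        pts=np.argwhere(l==k)[:,::-1]; P=np.array([at('side',u,20)[:2] for u in pts],np.float32)
        print(c[k].round(),st[k,4],cv2.minAreaRect(P))
go([520,-10,330],10-90); go([488,-230,330],0)
E
```

```text
(np.float64(159.6720431351098), array([[-9.37719539e-01,  3.47393243e-01, -2.63101218e-05],
       [ 3.47393243e-01,  9.37719539e-01,  1.29263139e-05],
       [ 2.91620294e-05,  2.98129855e-06, -1.00000000e+00]]))
58.16183945804676 324.13252388113597 205.16886560058788 cam in tool [  81.42016198   -0.8359672  -151.78104107] cam axes in tool [[-0.001, 0.954, 0.3], [1.0, 0.0, 0.002], [0.002, 0.3, -0.954]]
[352. 260.] 514 ((559.9613647460938, -202.83746337890625), (55.877742767333984, 86.90396118164062), 25.910337448120117)
[300. 274.] 565 ((413.8614501953125, -214.9227294921875), (55.486087799072266, 86.99398803710938), 19.18252944946289)
[339. 317.] 723 ((483.60009765625, -354.4251708984375), (83.99301147460938, 55.64887237548828), 78.12311553955078)
[364. 388.] 793 ((496.7947692871094, -528.9495849609375), (40.073387145996094, 103.84136199951172), 87.89519500732422)
shift m [-0.4911, -0.4287, -0.0964] turn about tool z rad 1.0415 alt -2.1001 | yaw now 159.67 tcp [208.4, 562.6, 233.6] j6 -0.06
shift m [-0.5375, -0.6462, -0.0964] turn about tool z rad -0.3548 alt 2.7868 | yaw now 159.67 tcp [208.4, 562.6, 233.6] j6 -0.06
```

```bash
python3 - <<'E'
from h import *
go([490,-40,330],100)
E
```

```text
shift m [-0.4734, -0.4673, -0.0964] turn about tool z rad 1.0415 alt -2.1001 | yaw now 159.67 tcp [208.4, 562.6, 233.6] j6 -0.06
```

Request:
{"method": "arm_command", "body": {
  "steps": [
    [0.0878,0,0,-0.05,0],
    [0.0878,-0.01,-0.01,-0.096,0.1],
    [0.0878,-0.47,-0.46,-0.096,1.04],
    [0.0878,-0.47,-0.46,-0.096,1.04],
    [0.0878,-0.47,-0.46,-0.096,1.04],
    [0.0878,-0.47,-0.46,-0.096,1.04],
    [0.0878,-0.47,-0.46,-0.096,1.04],
    [0.0878,-0.47,-0.46,-0.096,1.04],
    [0.0878,-0.47,-0.46,-0.096,1.04],
    [0.0878,-0.47,-0.46,-0.096,1.04]
  ]
}}

```text
clock: 1.73
tcp_pos: [355.5, 249.9, 323.2]
ee_rot: [2.025, 2.402, 0.001]
wrist_force: [-0.1, -0.6, 1.2]
width: 87.6
grasp_force: 0.0
```

```bash
python3 - <<'E'
from h import *
go([490,-40,330],100);print(get_obs()['clock'])
E
```

```text
shift m [-0.3085, 0.0835, -0.0068] turn about tool z rad -0.0045 alt 3.1371 | yaw now 99.74 tcp [355.5, 249.9, 323.2] j6 0.36
1.7333
```

Request:
{"method": "arm_command", "body": {
  "steps": [
    [0.0878,-0.308,0.083,-0.007,0],
    [0.0878,-0.308,0.083,-0.007,0],
    [0.0878,-0.308,0.083,-0.007,0],
    [0.0878,-0.308,0.083,-0.007,0],
    [0.0878,-0.308,0.083,-0.007,0],
    [0.0878,-0.308,0.083,-0.007,0],
    [0.0878,-0.308,0.083,-0.007,0],
    [0.0878,-0.308,0.083,-0.007,0],
    [0.0878,-0.308,0.083,-0.007,0],
    [0.0878,-0.308,0.083,-0.007,0]
  ]
}}

```text
clock: 2.57
tcp_pos: [491.0, -38.0, 329.3]
ee_rot: [-2.02, -2.404, 0.001]
wrist_force: [0.2, 0.5, 0.3]
width: 88.0
grasp_force: 0.0
```

```bash
python3 - <<'E'
from h import *
o=get_obs();print(o['clock'],o['tcp_pos'],o['dq'].round(3))
i=cam('wrist');im=save('wrist','w1')
np.save('w1i.npy',np.array([i['vfov'],i['cx'],i['cy']]));np.save('w1E.npy',i['extrinsics'])
for l,z in(('comb_a',0),('bar_1',50),('seat',50)):
    print(l,[(np.round(r['uv']).tolist(),round(r['p'],2),at('wrist',r['uv'],z,i).round().tolist()) for r in models.landmark_of('wrist',l)])
hsv=cv2.cvtColor(im,cv2.COLOR_RGB2HSV)
m=((hsv[...,1]<60)&(hsv[...,2]>150)).astype(np.uint8)
n,l,st,c=cv2.connectedComponentsWithStats(m)
for k in range(1,n):
    if st[k,4]>500:
        pts=np.argwhere(l==k)[:,::-1]; P=np.array([at('wrist',u,21,i)[:2] for u in pts],np.float32)
        print(c[k].round(),st[k,4],cv2.minAreaRect(P))
E
```

```text
2.5667 [491.03658713 -38.03678535 329.28406787] [ 0.046 -0.028  0.008  0.007  0.005  0.008]
comb_a [([98.0, 296.0], 0.97, [189.0, -310.0, 0.0]), ([214.0, 12.0], 0.97, [331.0, 109.0, 0.0]), ([174.0, 244.0], 0.82, [299.0, -204.0, 0.0]), ([353.0, 272.0], 0.59, [564.0, -203.0, 0.0]), ([288.0, 350.0], 0.51, [487.0, -357.0, 0.0])]
bar_1 [([562.0, 78.0], 0.94, [739.0, 103.0, 50.0]), ([409.0, 73.0], 0.94, [567.0, 79.0, 50.0]), ([611.0, 77.0], 0.65, [793.0, 113.0, 50.0]), ([206.0, 342.0], 0.19, [369.0, -322.0, 50.0])]
seat []
[ 9. 76.] 1861 ((101.57044982910156, -8.000808715820312), (136.2770538330078, 25.90843391418457), 84.6959228515625)
[196. 113.] 1318 ((338.647216796875, -14.344066619873047), (50.29250717163086, 94.4967041015625), 76.88710021972656)
[252. 272.] 1624 ((415.0618591308594, -217.42404174804688), (53.039066314697266, 86.39568328857422), 19.74175262451172)
[352. 279.] 2019 ((559.8951416015625, -202.1514892578125), (53.07859802246094, 93.84674072265625), 26.284832000732422)
```

View pics/w1.png

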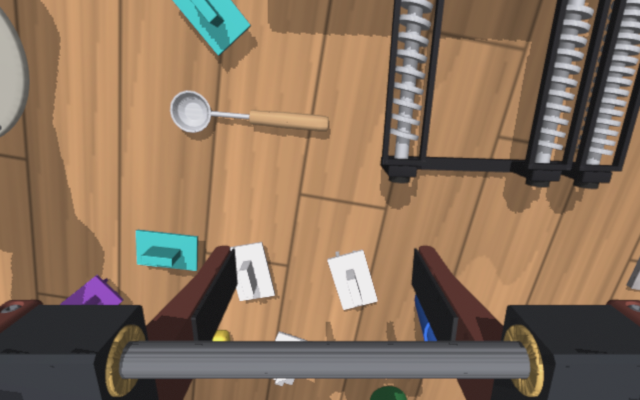

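```bash
cat >> h.py <<'E'
def rect(im,n,i,c,ang,z,L,W,s):
    """top view of plane z; columns = along bar dir (ang deg from world y), rows = across (+x up)"""
    a=np.radians(ang); ey=np.array([-np.sin(a),np.cos(a),0]);ex=np.array([np.cos(a),np.sin(a),0])
    w=[(-L,W),(L,W),(L,-W),(-L,-W)]
    src=np.float32([proj(n,np.r_[c,z]+ey*p+ex*q,i) for p,q in w]);dst=np.float32([((p+L)*s,(W-q)*s) for p,q in w])
    return cv2.warpPerspective(im,cv2.getPerspectiveTransform(src,dst),(int(2*L*s),int(2*W*s)),flags=2)
E
python3 - <<'E'
from h import *
v=np.load('w1i.npy');i=dict(vfov=v[0],cx=v[1],cy=v[2],extrinsics=np.load('w1E.npy'))
im=cv2.imread('pics/w1.png')
out=[]
for c in((563,79),(735,108),(793,112)):
    r=rect(im,'wrist',i,c,10,67,110,35,3.5); out.append(r)
    p=r[110:135,:,:].mean((0,2))  
    p=p[40:]-cv2.GaussianBlur(p[None,40:],(0,0),40)[0]
    for T in np.arange(9,20,1.): print(T,int(abs((p*np.exp(2j*np.pi*np.arange(len(p))/3.5/T)).sum())),end='; ')
    print()
cv2.imwrite('pics/r1.png',np.vstack(out[:2]))
E
```

```text
9.0 821; 10.0 1826; 11.0 1730; 12.0 2895; 13.0 3257; 14.0 2916; 15.0 1654; 16.0 6445; 17.0 9424; 18.0 8211; 19.0 3606; 
9.0 572; 10.0 973; 11.0 560; 12.0 1326; 13.0 956; 14.0 13872; 15.0 8352; 16.0 3404; 17.0 3693; 18.0 2790; 19.0 3434; 
9.0 832; 10.0 2206; 11.0 16781; 12.0 1761; 13.0 1039; 14.0 404; 15.0 260; 16.0 619; 17.0 864; 18.0 529; 19.0 1088;
```

View pics/r1.png

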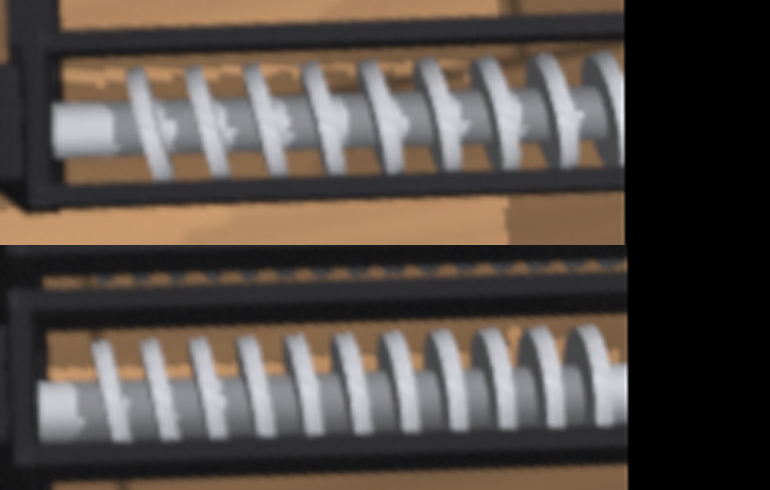

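The front bar's crests are about 16.6 mm apart, so its pitch is 17 mm (the spares are 14 and 11). On the fitting comb the teeth reach almost to the plate ends, so I'll look for end teeth in a close crop.

```bash
python3 - <<'E'
from h import *
a=cv2.imread('pics/w1.png');b=cv2.imread('pics/side0.png')
f=lambda im,c,r,h:cv2.resize(im[r-h:r+h,c-h:c+h],(266,266),interpolation=2)
top=np.hstack([f(a,253,272,36),f(a,352,279,36),f(a,288,356,36)])
bot=np.hstack([f(b,301,274,22),f(b,352,260,22),f(b,339,317,22)])
cv2.imwrite('pics/c1.png',np.vstack([top,bot]))
E
```

```text
(no output)
```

View pics/c1.png

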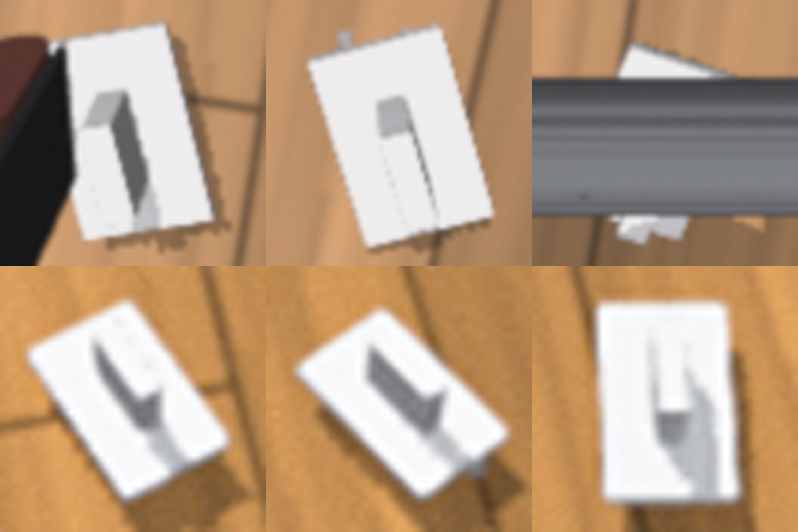

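Comb 2 (near (560,-202)) shows tooth ends at the plate ends in both views; the other two show none. So it is the 17 mm comb, and I'll try it first.

```bash
python3 - <<'E'
from h import *
go([560,-202,100],116); go([560,-202,38],116)
E
```

```text
shift m [-0.176, 0.0387, 0.2304] turn about tool z rad -0.276 alt 2.8656 | yaw now 100.19 tcp [490.5, -35.7, 330.4] j6 -0.32
shift m [-0.176, 0.0387, 0.2924] turn about tool z rad -0.276 alt 2.8656 | yaw now 100.19 tcp [490.5, -35.7, 330.4] j6 -0.32
```

Request:
{"method": "arm_command", "body": {
  "steps": [
    [0.05,-0.176,0.0387,0.2,-0.276],
    [0.05,-0.176,0.0387,0.2,-0.276],
    [0.05,-0.176,0.0387,0.2,-0.276],
    [0.05,-0.176,0.0387,0.2,-0.276],
    [0.05,-0.176,0.0387,0.2,-0.276],
    [0.05,-0.176,0.0387,0.2,-0.276],
    [0.05,-0.176,0.0387,0.2,-0.276],
    [0.05,-0.176,0.0387,0.2,-0.276],
    [0.05,-0.176,0.0387,0.2,-0.276],
    [0.05,-0.176,0.0387,0.2,-0.276]
  ]
}}

```text
clock: 3.6
tcp_pos: [560.4, -202.1, 131.9]
ee_rot: [1.664, 2.662, 0.001]
wrist_force: [0.9, 0.4, 0.0]
width: 50.2
grasp_force: 0.0
```

```bash
python3 - <<'E'
from h import *
i=cam('wrist');im=save('wrist','w2')
hsv=cv2.cvtColor(im,cv2.COLOR_RGB2HSV)
print([(np.round(r['uv']).tolist(),round(r['p'],2),at('wrist',r['uv'],0,i).round().tolist()) for r in models.landmark_of('wrist','comb_b')])
go([560,-202,38],116)
E
```

```text
[([175.0, 310.0], 0.93, [486.0, -359.0, 0.0]), ([146.0, 133.0], 0.9, [414.0, -217.0, 0.0]), ([324.0, 196.0], 0.8, [561.0, -203.0, 0.0])]
shift m [0.0009, -0.0008, 0.0947] turn about tool z rad 0.0 alt -3.1416 | yaw now 116.0 tcp [560.7, -202.3, 132.7] j6 -0.86
```

View pics/w2.png

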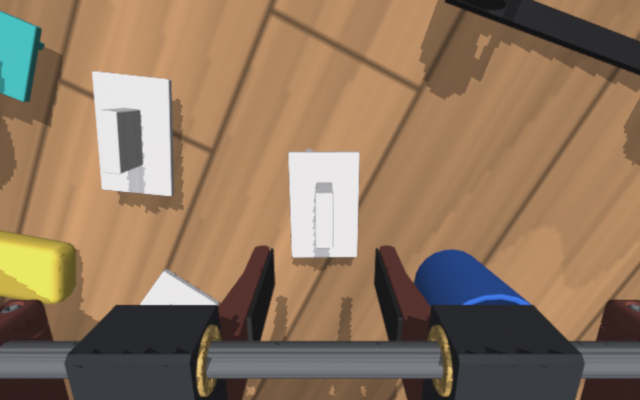

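The comb is centred at (324,205) and square between the fingers. The cup at (455,290) is clear of them.

Request:
{"method": "arm_command", "body": {
  "steps": [
    [0.05,0.001,-0.001,0.04,0],
    [0.05,0.001,-0.001,0.075,0],
    [0.05,0.001,-0.001,0.0945,0],
    [0.05,0.001,-0.001,0.0945,0],
    [0.0,0.001,-0.001,0.0945,0],
    [0.0,0.001,-0.001,0.0945,0],
    [0.0,0.001,-0.001,0.0945,0],
    [0.0,0.001,-0.001,0.0945,0],
    [0.0,0.001,-0.001,0.0945,0],
    [0.0,0.001,-0.001,0.0945,0]
  ],
  "force": 30
}}

```text
clock: 4.53
tcp_pos: [558.7, -203.0, 36.0]
ee_rot: [1.667, 2.662, 0.0]
wrist_force: [0.7, -1.0, -0.1]
width: 13.6
grasp_force: 0.4
```

```bash
python3 - <<'E'
from h import *
o=get_obs();print(o['clock'],o['width'],o['grasp_force'],o['wrist_force'])
go([566,0,170],98)
E
```

```text
4.5333 13.640083146134016 0.3669212758541107 [ 0.73750428 -0.96607    -0.08142522]
shift m [0.1794, 0.0953, -0.1341] turn about tool z rad 0.3124 alt -2.8292 | yaw now 115.9 tcp [558.7, -203.0, 36.0] j6 -0.86
```

Request:
{"method": "arm_command", "body": {
  "steps": [
    [0,0,0,0,0],
    [0,0,0,0,0],
    [0,0,0,-0.04,0],
    [0,0,0,-0.08,0],
    [0,0.03,0.01,-0.12,0.06],
    [0,0.06,0.04,-0.134,0.18],
    [0,0.1,0.07,-0.134,0.3],
    [0,0.14,0.09,-0.134,0.31],
    [0,0.177,0.101,-0.134,0.31],
    [0,0.177,0.101,-0.134,0.31]
  ]
}}

```text
clock: 5.37
tcp_pos: [571.6, 4.6, 169.2]
ee_rot: [-2.054, -2.375, -0.002]
wrist_force: [-0.2, -0.3, -1.2]
width: 11.8
grasp_force: 30.0
```

```bash
python3 - <<'E'
from h import *
o=get_obs();print(o['clock'],o['width'],o['grasp_force'],o['wrist_force'],o['tcp_pos'],yaw()[0])
i=cam('wrist');im=save('wrist','w3')
np.save('w3i.npy',np.array([i['vfov'],i['cx'],i['cy']]));np.save('w3E.npy',i['extrinsics'])
for l,z in(('bar_1',50),('drainer',0)): print(l,[(np.round(r['uv']).tolist(),round(r['p'],2),at('wrist',r['uv'],z,i).round().tolist()) for r in models.landmark_of('wrist',l)])
E
```

```text
5.3667 11.799311044705624 29.998384416103363 [-0.20715685 -0.34678145 -1.18741716] [571.55024393   4.61816306 169.22468391] 98.29291737404458
bar_1 [([333.0, 105.0], 0.68, [568.0, 77.0, 50.0]), ([570.0, 105.0], 0.55, [739.0, 102.0, 50.0])]
drainer []
```

View pics/w3.png

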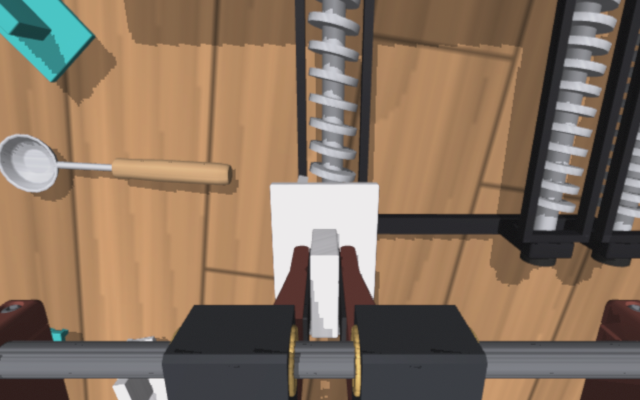

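```bash
python3 - <<'E'
from h import *
v=np.load('w3i.npy');i=dict(vfov=v[0],cx=v[1],cy=v[2],extrinsics=np.load('w3E.npy'))
im=cv2.imread('pics/w3.png');g=im.max(2)
c=np.array((563,79.));ang=8.
# rails: rectified at z=67.5
for it in range(2):
    r=rect(im,'wrist',i,c,ang,67.5,60,40,5).max(2)
    pts=[]
    for col in range(180,520,10):
        w=np.array([ (40-k/5) for k in range(400)])
        d=r[:,col]<70
        up=w[d&(w>14)&(w<32)];lo=w[d&(w<-14)&(w>-32)]
        if len(up)>10 and len(lo)>10: pts.append((col/5-60,np.median(up),np.median(lo),up.max()-up.min(),lo.max()-lo.min()))
    P=np.array(pts);f=np.polyfit(P[:,0],(P[:,1]+P[:,2])/2,1);print(len(P),'mid',f,'gap',(P[:,1]-P[:,2]).mean(),'widths',P[:,3:].mean(0))
    a=np.radians(ang);c=c+np.array([np.cos(a),np.sin(a)])*f[1];ang-=np.degrees(np.arctan(f[0]))
print('bar',c,ang)
r=rect(im,'wrist',i,c,ang,68,60,40,5)
cv2.imwrite('pics/r3.png',cv2.resize(r,None,fx=1.3,fy=1.3))
# comb far edge at plate top
z=get_obs()['tcp_pos'][2]-37+22
t=get_obs()['tcp_pos'];R=yaw()[1]
for u in((271,184),(324,184),(378,184)): print('edge tool',R.T@(at('wrist',u,z,i)-t))
for u in((300,178),(358,183)): print('tooth',R.T@(at('wrist',u,z-15,i)-t))
print(t,yaw()[0])
E
```

```text
34 mid [-1.65393430e-03  4.29870894e+00] gap 43.25000000000001 widths [6.3        5.11764706]
34 mid [-0.00018335  0.01341482] gap 43.2529411764706 widths [6.31176471 5.13529412]
bar [567.27015536  79.6001536 ] 8.105268324267705
edge tool [ 42.12097128 -24.52259619  15.00541927]
edge tool [42.10680036  0.82854009 14.9899452 ]
edge tool [42.09236574 26.65140044 14.9741832 ]
tooth [ 41.56054462 -11.62581921  29.99767589]
tooth [38.87761129 18.52091087 29.97987946]
[571.77861349   1.7837426  169.03468193] 98.30827259391005
```

View pics/r3.png

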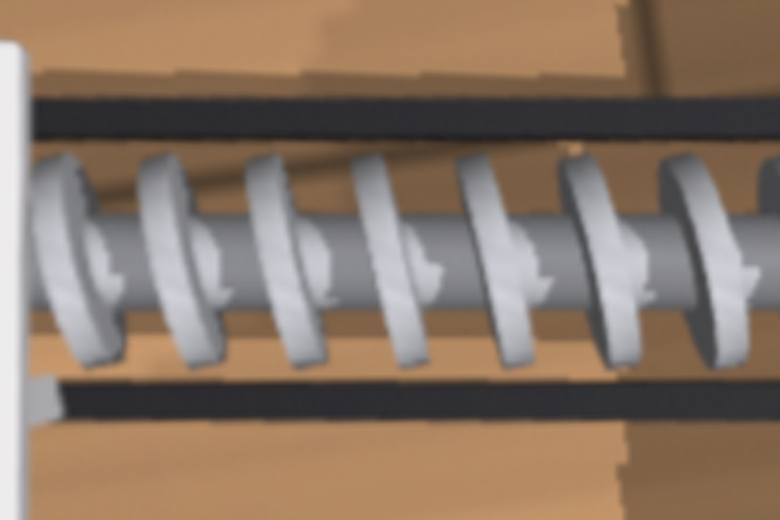

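```bash
python3 - <<'E'
from h import *
go([567.2,73.7,110],98.1);print(get_obs()['wrist_force'])
E
```

```text
shift m [0.0718, 0.0059, 0.059] turn about tool z rad 0.0036 alt -3.138 | yaw now 98.31 tcp [571.8, 1.8, 169.0] j6 -0.2
[ 0.80461787 -1.17388425 -1.92041271]
```

Request:
{"method": "arm_command", "body": {
  "steps": [
    [0,0.035,0.003,0.02,0],
    [0,0.07,0.005,0.05,0.004],
    [0,0.072,0.006,0.059,0.004],
    [0,0.072,0.006,0.059,0.004],
    [0,0.072,0.006,0.059,0.004],
    [0,0.072,0.006,0.059,0.004]
  ]
}}

```text
clock: 6.02
tcp_pos: [568.5, 70.7, 111.6]
ee_rot: [2.064, 2.366, 0.001]
wrist_force: [-0.5, 0.0, -0.1]
width: 11.7
grasp_force: 30.0
```

```bash
python3 - <<'E'
from h import *
go([567.2,73.7,100],98.1);o=get_obs();print(o['wrist_force'],o['ft_torque'],o['dq'].round(3),o['clock'])
E
```

```text
shift m [0.0031, -0.0009, 0.0115] turn about tool z rad -0.0051 alt 3.1365 | yaw now 97.81 tcp [568.5, 70.7, 111.6] j6 -0.07
[-0.53702328  0.02274811 -0.13606786] [-0.073928    0.07358751 -0.01877014] [-0.004 -0.011 -0.016  0.005 -0.003  0.005] 6.0167
```

Request:
{"method": "arm_command", "body": {
  "steps": [
    [0,0.003,-0.001,0.004,-0.004],
    [0,0.003,-0.001,0.008,-0.004],
    [0,0.003,-0.001,0.01,-0.004],
    [0,0.003,-0.001,0.012,-0.004],
    [0,0.003,-0.001,0.012,-0.004]
  ]
}}

```text
clock: 6.43
tcp_pos: [566.3, 74.9, 98.0]
ee_rot: [2.059, 2.373, -0.001]
wrist_force: [0.4, -0.6, -0.9]
width: 12.1
grasp_force: 30.0
```

```bash
python3 - <<'E'
from h import *
go([567.2,73.7,96],98.1);o=get_obs();print(o['wrist_force'],o['ft_torque'])
E
```

```text
shift m [-0.0013, 0.0007, 0.002] turn about tool z rad 0.0002 alt -3.1414 | yaw now 98.11 tcp [566.3, 74.9, 98.0] j6 -0.07
[ 0.37942393 -0.61929396 -0.94332933] [-0.26958724 -0.01787411 -0.03997185]
```

Request:
{"method": "arm_command", "body": {
  "steps": [
    [0,-0.001,0,0.001,0],
    [0,-0.001,0,0.002,0],
    [0,-0.001,0,0.003,0],
    [0,-0.001,0,0.004,0],
    [0,-0.001,0,0.004,0]
  ]
}}

```text
clock: 6.85
tcp_pos: [566.4, 74.4, 94.1]
ee_rot: [-2.058, -2.373, 0.0]
wrist_force: [-0.4, -0.0, -0.7]
width: 11.9
grasp_force: 30.0
```

```bash
python3 - <<'E'
from h import *
go([567.2,73.7,90],98.1);o=get_obs();print(o['wrist_force'],o['ft_torque'])
i=cam('wrist');im=save('wrist','w4')
E
```

```text
shift m [-0.0008, 0.0007, 0.0041] turn about tool z rad 0.0007 alt -3.1409 | yaw now 98.14 tcp [566.4, 74.4, 94.1] j6 -0.07
[-0.40445947 -0.00954796 -0.65839646] [-0.05245278  0.02965938 -0.02761317]
```

View pics/w4.png

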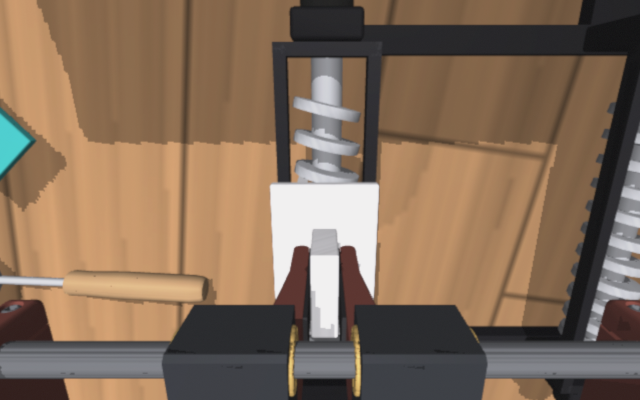

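The comb is lined up between the rails (columns 275–378), its far edge is at row 184, and there is no contact force yet. Continuing down gently.

Request:
{"method": "arm_command", "body": {
  "steps": [
    [0,0,0,0.001,0],
    [0,0,0,0.002,0],
    [0,0,0,0.003,0],
    [0,0,0,0.004,0],
    [0,0,0,0.004,0]
  ]
}}

```text
clock: 7.32
tcp_pos: [566.3, 74.3, 90.0]
ee_rot: [-2.058, -2.373, 0.001]
wrist_force: [0.0, -0.1, -1.6]
width: 12.0
grasp_force: 30.0
```

```bash
python3 - <<'E'
from h import *
go([567.2,73.7,90],98.1);o=get_obs();print(o['wrist_force'],o['ft_torque'])
E
```

```text
shift m [-0.0008, 0.0008, 0.0] turn about tool z rad 0.0006 alt -3.141 | yaw now 98.14 tcp [566.3, 74.3, 90.0] j6 -0.07
[ 0.02823239 -0.13797857 -1.61920406] [-0.07758335  0.03712335  0.00692863]
```

Request:
{"method": "arm_command", "body": {
  "steps": [
    [0,0,0,0.001,0],
    [0,0,0,0.002,0],
    [0,0,0,0.003,0],
    [0,0,0,0.003,0],
    [0,0,0,0.003,0]
  ]
}}

```text
clock: 7.73
tcp_pos: [566.6, 74.3, 87.5]
ee_rot: [2.058, 2.373, 0.0]
wrist_force: [-0.4, -0.1, 0.3]
width: 11.9
grasp_force: 30.0
```

```bash
python3 - <<'E'
from h import *
o=get_obs();print(o['wrist_force'],o['ft_torque'],o['tcp_pos'])
E
```

```text
[-0.39502308 -0.11195006  0.27135872] [-0.12411356  0.04206472 -0.00928309] [566.5592077   74.33241784  87.54391626]
```

Request:
{"method": "arm_command", "body": {
  "steps": [
    [0,0,0,0.001,0],
    [0,0,0,0.002,0],
    [0,0,0,0.002,0],
    [0,0,0,0.002,0]
  ]
}}

```text
clock: 8.07
tcp_pos: [566.7, 74.3, 86.1]
ee_rot: [2.058, 2.373, 0.001]
wrist_force: [-2.6, -0.1, 4.9]
width: 11.9
grasp_force: 30.0
```

```bash
python3 - <<'E'
from h import *
o=get_obs();print(o['wrist_force'],o['ft_torque'],o['tcp_pos'])
E
```

```text
[-2.62688177 -0.10357375  4.89667682] [-0.16656684  0.39560894  0.00525848] [566.66320691  74.34060794  86.07568558]
```

The contact force rises only at the seated height (TCP about 87.5), so it is fully down. Easing off, then releasing.

Request:
{"method": "arm_command", "body": {
  "steps": [
    [0,0,-0.0005,0,0],
    [0,0,-0.0005,-0.001,0],
    [0,0,-0.0005,-0.001,0],
    [0.03,0,-0.0005,-0.001,0],
    [0.03,0,-0.0005,-0.001,0],
    [0.03,0,-0.0005,-0.001,0],
    [0.03,0,-0.0005,-0.001,0]
  ]
}}

```text
clock: 8.65
tcp_pos: [565.6, 74.3, 85.6]
ee_rot: [-2.058, -2.373, 0.001]
wrist_force: [-0.6, -0.7, 0.4]
width: 29.7
grasp_force: 0.0
```

```bash
python3 - <<'E'
from h import *
o=get_obs();print(o['wrist_force'],o['ft_torque'],o['tcp_pos'],o['width'])
E
```

```text
[-0.64461868 -0.6754889   0.38106488] [-0.08479561  0.09086468  0.00120007] [565.6065277   74.27770688  85.58828483] 29.73347419391112
```

Released. Rising straight up and backing off along -y to look.

Request:
{"method": "arm_command", "body": {
  "steps": [
    [0.03,0,0,-0.04,0],
    [0.03,0,0,-0.08,0],
    [0.03,0,0,-0.12,0],
    [0.03,-0.04,0,-0.14,0],
    [0.03,-0.07,0,-0.14,0],
    [0.03,-0.07,0,-0.14,0],
    [0.03,-0.07,0,-0.14,0],
    [0.03,-0.07,0,-0.14,0]
  ]
}}

```text
clock: 9.32
tcp_pos: [575.6, 5.3, 225.3]
ee_rot: [-2.058, -2.372, 0.001]
wrist_force: [-0.7, 0.2, 0.1]
width: 29.7
grasp_force: 0.0
```

```bash
python3 - <<'E'
from h import *
print(get_obs()['clock'],get_obs()['tcp_pos'])
i=cam('wrist');im=save('wrist','w5');s=save('side','s5')
a=cv2.resize(im[0:260,200:480],(560,520));b=cv2.resize(s[140:205,280:360],None,fx=3,fy=3,interpolation=2)
c=np.zeros((520,800,3),np.uint8);c[:,:560]=a;c[:b.shape[0],560:560+b.shape[1]]=b
cv2.imwrite('pics/v5.png',c[...,::-1])
print([(np.round(r['uv']).tolist(),round(r['p'],2),at('wrist',r['uv'],52,i).round(1).tolist()) for r in models.landmark_of('wrist','comb_b')][:3])
hsv=cv2.cvtColor(im,cv2.COLOR_RGB2HSV);m=((hsv[...,1]<25)&(hsv[...,2]>210)).astype(np.uint8)
n,l,st,cc=cv2.connectedComponentsWithStats(m)
for k in range(1,n):
    if st[k,4]>1500: print(cc[k],st[k],cv2.minAreaRect(np.array([at('wrist',u,74,i)[:2] for u in np.argwhere(l==k)[:,::-1]],np.float32)))
E
```

```text
9.3167 [575.59647781   5.29720636 225.34062484]
[([324.0, 108.0], 0.83, [566.5, 72.9, 52.0]), ([72.0, 306.0], 0.69, [334.0, -162.4, 52.0])]
[324.883381   104.20336829] [ 293   49   66  113 6294] ((567.2410888671875, 73.91825866699219), (51.57859802246094, 87.89376068115234), 8.124076843261719)
```

View pics/v5.png

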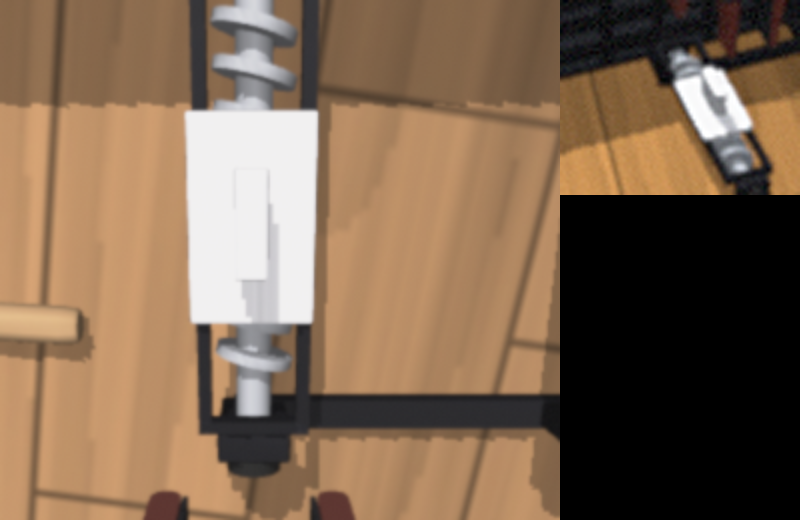

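The comb is in line with the bar and between the rails, with plate corners near crop (187,110) and (315,322). Checking that it is level from the plate's end widths, which should both be 52 mm at z = 74.

```bash
python3 - <<'E'
from h import *
i=cam('wrist');im=vision.capture('wrist').min(2).astype(float)
def edges(r):
    p=im[r];c=325;L=c-50+np.where(p[c-50:c-10]>170)[0][0];R=c+50-np.where(p[c+50:c+10:-1]>170)[0][0]
    l=L-1+(170-p[L-1])/(p[L]-p[L-1]);q=R+(p[R]-170)/(p[R]-p[R+1]);return l,q
for r in range(58,162,8):
    l,q=edges(r);a,b=at('wrist',(l,r),74,i),at('wrist',(q,r),74,i);print(r,a[1].round(),np.linalg.norm(a-b).round(2))
o=get_obs();print(o['clock'])
# other combs untouched, standing
vision.capture('scene');print([(np.round(r['uv']).tolist(),round(r['p'],2)) for r in models.landmark_of('scene','comb_a')])
E
```

```text
58 108.0 51.95
66 102.0 51.92
74 96.0 52.03
82 90.0 52.0
90 84.0 52.08
98 78.0 51.99
106 72.0 52.03
114 66.0 52.16
122 60.0 51.94
130 53.0 52.08
138 47.0 52.33
146 40.0 52.26
154 33.0 51.95
9.5167
[([313.0, 218.0], 0.81), ([318.0, 175.0], 0.7), ([341.0, 168.0], 0.68), ([354.0, 143.0], 0.68), ([254.0, 254.0], 0.65), ([284.0, 156.0], 0.61), ([379.0, 218.0], 0.48), ([314.0, 131.0], 0.45)]
```

The plate is a uniform 52.0 mm wide at z = 74, so the comb is level and fully down, and nothing else was moved.

```bash
python3 -c "
from rig import env
print(env.hand_in())"
```

```text
the job is handed in; nothing more can be done
None
```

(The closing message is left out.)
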